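# Clear up the hobby bench: brushes into the spring clips, texture roller into its cradle

### The arm

A 6-joint arm with a two-finger parallel gripper is mounted at the origin on the work surface. World frame = base frame: x ahead of the robot, y to its left, z up, the work surface at z = 0. Lengths are in m, angles in rad, forces in N, time in s.
With the tool pointing down it reaches from about 0.35 to 0.875 m from the base axis. Payload 4.2 kg.
Tool frame: the origin (TCP) lies between the finger pads; the fingertips stand 8 mm ahead of it and the grasp point (between the pads) lies 11 mm behind it; y points along the fingers, z is the direction in which the jaws open and shut, and the axes are right-handed (so a half turn about y gives the same grasp; the last joint's range is limited). The gripper opens to 85 mm and grips with 20 to 120 N. Pads are 22 mm wide; open, the fingers measure 114 mm over their backs; the gripper's body (76 mm by 85 mm) begins 54 mm behind the grasp point. The pads swing forward as they close: fully open they stand 13 mm farther back than shut.
Start: joints at [-1.073, 0.385, 0.008, 0, -1.194, -0.259], TCP at [0.148, -0.607, 0.239] pointing down, gripper open.
Joint ranges: [-3.14, 3.14], [-1.21, 2.06], [-1.07, 1.41], [-3.16, 2.05], [-2.99, -0.16], [-3.1, 3.1]. Speed limits (rad/s): [2.79, 2.79, 3.14, 3.14, 3.14, 3.14].

### API

Orientations are given as a rotation vector (axis times angle).
In Python, from workcell import arm gives the robot as it stands.
- The arm moves only by the tool send_rows, never from a script. Its argument "increments" is text: rows parted by semicolons, each of 7 numbers parted by spaces: the turn, a rotation vector about the world's x, y, z in rad, then the shift along the world's x, y, z in cm, then the finger opening in cm, from 0 to 8.54. A call has exactly 5 rows; each row shifts and turns the commanded pose from where the row before left it; what a row does not reach is not made up. A row lasts 1/10 s, in which the tool goes at most 50 mm and 8.59 degrees, less where a joint would pass 70% of its speed; a pose out of reach is approached as far as the arm can. A call is refused whole if a number of a shift passes 5 or a number of a turn 0.15, either way. A call with a gripper value outside its range is refused whole. The fingers move at their own pace and stop on an object; "force" is the grip in N (left out, the last holds). Time passes only in rows, so rows that do not move let the fingers close, or fill a call up. It gives the time, the measured TCP pose, the force and the opening at its end, in the units of the state.
- arm.observe(): the state, without advancing time (a new reading comes with each control period).
- arm.camera(name): name is "side" or "top" or "wrist"; returns a dict with "image" (384x512x3 uint8, red, green, blue), "camera_matrix" (3x3 intrinsics, pixels), "camera_from_world" (4x4, takes a point from world to camera coordinates); the wrist camera has in their place "mount" (4x4, takes a point from camera to tool coordinates, whose origin is the TCP and whose axes are the tool frame's). Camera axes: x right, y up, looking along -z (the intrinsics and any distortion apply to the point x, -y, -z); pixel columns grow to the right and rows downward; lengths in m; the calibration is good to about 2 mm. The wrist camera is an equidistant fisheye: a pixel r from the principal point sees the ray r / f radians off the axis. A picture is of the moment at which its call begins: read the wrist's pose just before it. There is no depth.
- arm.hand_in(): hands the job in, once; it reports no verdict.
The state is a dict: "time": time; "joint_positions": joint angles; "dq": joint speeds; "joint_torque": joint torques, N m; "position": TCP position; "tool_rot": TCP orientation; "ft_force": force on the tool from outside, world axes, zero at the start; "moment": the same for the moment, N m; "gripper_width": finger opening in m.
Only numpy, scipy, OpenCV 4.12 (cv2) and the standard library are available. Lean on these libraries where they do the work, as an engineer would, in place of code of your own. Each camera call takes 0.05 s, during which the arm holds its last target. There are 200 camera calls.

### The job

Clear up the painting bench: snap the two loose flat brushes down into the two empty places of the rack, each handle centred and fully home in both its clips and the bristles pointing the same way as those of the brushes already there, and lay the grey texture roller in the cradle along the rack's edge, centred and settled in both notches before you let go, so that it never drops. Leave the brushes that are already in the rack in their clips, and do not knock over the miniature or the paint bottles.

Things in the scene. Friction and masses are not known exactly. Their poses are not given: they have to be found in the camera images.
- brush_1_mid (a point): first loose flat hobby brush lying level, 186 mm long, 45 g: round wooden handle 14 mm thick and 130 mm long, flat steel ferrule 30 x 14 mm, pale bristles 36 mm long. Point: on the axis, half-way along the handle, 65 mm from the handle's end, 7 mm above the table as it lies; x points to the bristles.
- brush_1_tip (a point): bristle tip of the first loose brush, on its axis
- brush_2_mid (a point): second loose flat hobby brush lying level, 186 mm long, 45 g: round wooden handle 14 mm thick and 130 mm long, flat steel ferrule 30 x 14 mm, pale bristles 36 mm long. Point: on the axis, half-way along the handle, 65 mm from the handle's end, 7 mm above the table as it lies; x points to the bristles.
- brush_2_tip (a point): bristle tip of the second loose brush, on its axis. The two loose brushes are alike; either may go to either empty place.
- place_c_seat (a point): empty brush place: two sprung steel clips, open at the top, 76 mm apart (64 mm free between). Point: where the middle of a seated handle's axis lies, midway between the clips, 45 mm above the table, 35 mm above the rack's board. x: along a seated brush to its bristles, z up. The jaws flare up to 15 mm above it; pressing the handle straight down snaps them over it at about 8 to 12 N in all.
- place_d_seat (a point): the other empty brush place, like place_c. The four places stand 60 mm apart in a row across x, in any order, all facing the same way. A seated handle rests on steel saddles 7 mm below its axis, with under 1 mm of play.
- place_a_seat (a point): a brush place that already holds a brush (brush_3), made like place_c
- place_b_seat (a point): a brush place that already holds a brush (brush_4), made like place_c
- brush_3_mid (a point): brush already seated in place_a, same make as the loose ones; the point half-way along its handle's axis
- brush_4_mid (a point): brush already seated in place_b, likewise
- roller_mid (a point): grey plastic texture roller, a plain cylinder 26 mm in diameter and 150 mm long, 100 g, lying on the bench. This point is its centre, 13 mm above the table while it lies there; x points along its axis (either way round is the same).
- cradle_seat (a point): where the resting roller's centre lies in the cradle: two posts with V notches 100 mm apart along y (88 mm free between), on the rack 132 mm from the row of places, on the handle-end side. Point: 45 mm above the table, 35 mm above the board, level with the posts' tops. y: along the resting roller; x: as for the places.
- miniature: bystander: painted figure on a black painting handle, 46 mm wide, 110 mm tall; origin at the centre of its foot, z up
- bottle_1: bystander: dropper paint bottle, 25 mm wide, 78 mm tall; origin at the centre of its foot, z up
- bottle_2: bystander: dropper paint bottle, same size
- bottle_3: bystander: dropper paint bottle, same size

How it is judged:
By the outcome, as a careful person would: the job done as asked, in the order asked, and still so for the second after the job is handed in, with the robot touching nothing.
It also fails if it takes over 72 s, if anything falls off the work surface, if the arm or the gripper's body presses on something with over 40 N, if the wrist force passes 120 N, or if a joint passes its speed limit or range.

## Working session

There is one attempt and no reset: what is moved stays moved. The work goes in short steps, Python scripts to look and compute and a tool call to move; the robot and the scene stay as the last step left them, time stands still between calls to the robot, and variables do not carry over. Pictures are saved under pics/ and viewed, about 8 in all and at most 12, crops included, and the job is handed in when it is done.

Besides the shell and the picture viewer there is one more tool, called as name(argument=value, ...) on one line, values as JSON. send_rows: Moves the arm, as the interface text tells. Its arguments: {"type":"object","properties":{"increments":{"type":"string"},"force":{"type":"number"}},"required":["increments"]}

```bash
mkdir -p pics; ls; cat > h.py <<'E'
import numpy as np, cv2
from scipy.spatial.transform import Rotation as R
from workcell import arm
def snap(name,fn):
    s=arm.observe(); c=arm.camera(name); cv2.imwrite('pics/'+fn,c['image'][:,:,::-1]); return s,c
def save(c,fn,s=None):
    import pickle; pickle.dump((s,c),open(fn,'wb'))
E
python3 - <<'E'
from h import *
print(arm.observe())
ims=[]
for n in('top','side'):
    s,c=snap(n,n+'0.png'); save(c,n+'0.pkl',s); print(n,c.keys(),c['camera_matrix'],c['camera_from_world'],{k:v for k,v in c.items() if k not in('image','camera_matrix','camera_from_world')})
    cv2.imwrite(f'pics/{n}0b.png',cv2.resize(c['image'][:,:,::-1],(800,600),interpolation=cv2.INTER_CUBIC))
E
```

```text
pics
{'time': 0.0, 'joint_positions': array([-1.07336996e+00,  3.85563839e-01,  6.58722495e-03, -4.90482282e-04,
       -1.19403698e+00, -2.58617047e-01]), 'dq': array([ 1.88775967e-03,  2.81777183e-04,  1.52714029e-03,  1.17937051e-04,
        6.35381208e-04, -9.45076700e-05]), 'joint_torque': array([ 3.31687324e-04, -3.92285979e+01,  1.88401061e+01,  4.18622196e+00,
       -4.69707666e-03,  8.44286433e-06]), 'position': array([ 0.14772158, -0.60668186,  0.23820335]), 'tool_rot': array([-1.56043437, -0.18697024,  0.18759119]), 'ft_force': array([-0.01583325, -0.19615203,  0.61856298]), 'moment': array([-0.01542776,  0.02083729, -0.00839885]), 'gripper_width': 0.08560421773621854}
top dict_keys(['image', 'camera_matrix', 'camera_from_world']) [[420.22221097   0.         256.29380561]
 [  0.         420.22221097 189.85441346]
 [  0.           0.           1.        ]] [[-0.02932648 -0.99952089 -0.00989678  0.03013619]
 [ 0.99760383 -0.02988805  0.06239637 -0.52036552]
 [-0.06266227 -0.0080432   0.99800238 -1.21811752]
 [ 0.          0.          0.          1.        ]] {}
side dict_keys(['image', 'camera_matrix', 'camera_from_world']) [[357.43305714   0.         256.88557613]
 [  0.         357.43305714 194.99428161]
 [  0.           0.           1.        ]] [[-0.93806325 -0.34640005  0.0066591   0.50411422]
 [ 0.21997164 -0.58062138  0.78389495 -0.17074458]
 [-0.26767484  0.73680786  0.62085776 -0.91323831]
 [ 0.          0.          0.          1.        ]] {}
```

View pics/top0b.png

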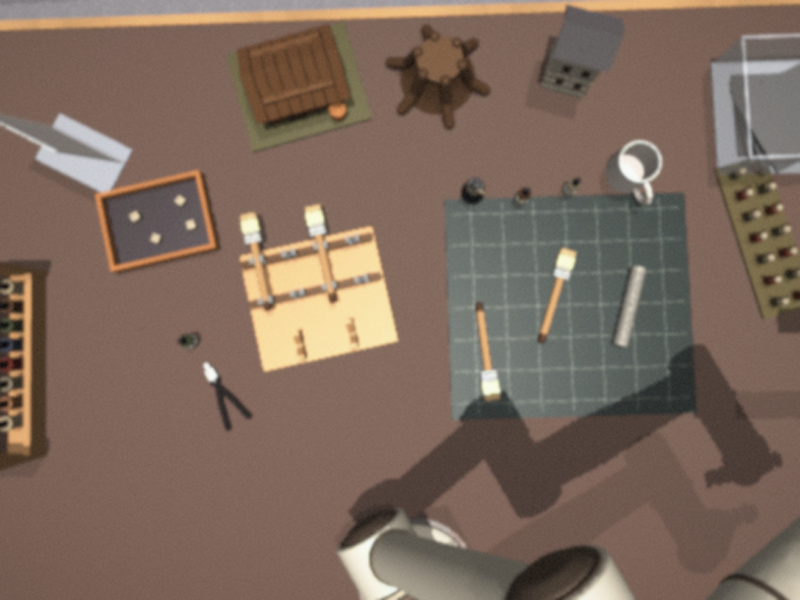

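View pics/side0b.png

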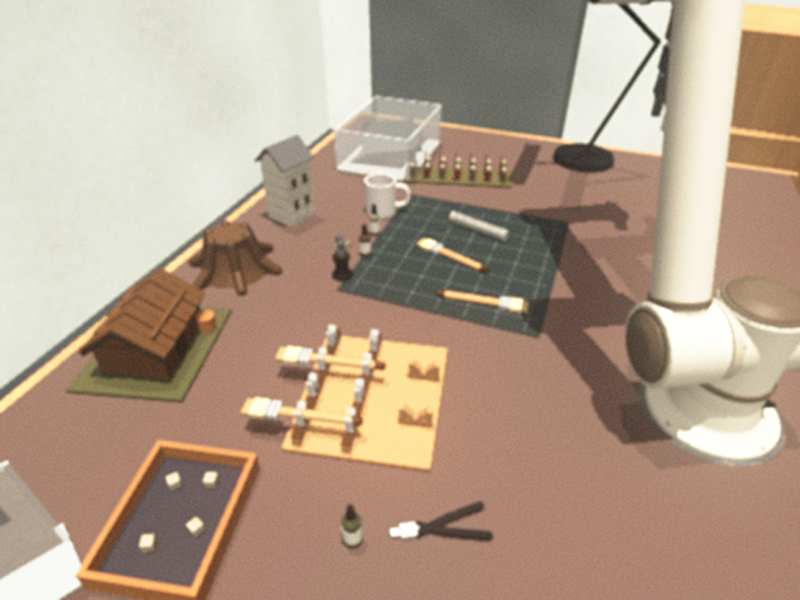

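```bash
cat >> h.py <<'E'
def ray(c,u,v,z,T=None):
    "pixel -> world at height z for fixed cams"
    K=c['camera_matrix'];M=c['camera_from_world'];Rw=M[:3,:3];o=-Rw.T@M[:3,3]
    p=np.linalg.solve(K,[u,v,1]);d=Rw.T@np.array([p[0],-p[1],-p[2]])
    return o+d*(z-o[2])/d[2]
def wproj(c,s,P):
    K=c['camera_matrix'];Mt=c['mount'];Rt=R.from_rotvec(s['tool_rot']).as_matrix()
    p=Mt[:3,:3].T@(Rt.T@(np.asarray(P)-s['position'])-Mt[:3,3])
    q=np.array([p[0],-p[1],-p[2]]);th=np.arctan2(np.hypot(*q[:2]),q[2]);h=np.hypot(*q[:2])
    return K[:2,:2]@(q[:2]/h*th)+K[:2,2]
def wray(c,s,u,v,z):
    K=c['camera_matrix'];Mt=c['mount'];Rt=R.from_rotvec(s['tool_rot']).as_matrix()
    a=np.linalg.solve(K[:2,:2],np.array([u,v])-K[:2,2]);th=np.hypot(*a)
    q=np.r_[a/th*np.sin(th),np.cos(th)];d=Rt@Mt[:3,:3]@np.array([q[0],-q[1],-q[2]])
    o=s['position']+Rt@Mt[:3,3]
    return o+d*(z-o[2])/d[2]
E
python3 - <<'E'
from h import *
import pickle
s,c=pickle.load(open('top0.pkl','rb'));k=512/800
print('R',R.from_rotvec(s['tool_rot']).as_matrix().round(3))
pts=dict(b1_tip=(490,397,.007),b1_end=(480,304,.007),b2_tip=(568,250,.007),b2_end=(542,341,.007),r_a=(638,267,.02),r_b=(622,345,.02),
 A_tip=(248,214,.045),A_end=(267,304,.045),B_tip=(314,207,.045),B_end=(332,297,.045),
 c1n=(265,300,.05),c2n=(296,293,.05),c3n=(330,288,.05),c4n=(362,280,.05),c4f=(352,238,.05),c2f=(285,245,.05),
 cr1=(299,338,.04),cr2=(351,326,.04),corner1=(240,257,.01),corner2=(372,228,.01),corner3=(397,341,.01),corner4=(264,370,.01),mini=(475,200,0),bot1=(521,204,0),bot2=(570,193,0),bot3=(185,341,0))
for n,(u,v,z) in pts.items(): print(n,(ray(c,u*k,v*k,z)*1000).round())
E
```

```text
R [[ 0.972 -0.001 -0.236]
 [ 0.236  0.002  0.972]
 [-0.    -1.     0.002]]
b1_tip [ 328. -147.    7.]
b1_end [ 503. -135.    7.]
b2_tip [ 601. -306.    7.]
b2_end [ 430. -249.    7.]
r_a [ 563. -432.   20.]
r_b [ 418. -395.   20.]
A_tip [681. 293.  45.]
A_end [513. 260.  45.]
B_tip [691. 170.  45.]
B_end [522. 140.  45.]
c1n [520. 263.  50.]
c2n [531. 206.  50.]
c3n [539. 143.  50.]
c4n [552.  84.  50.]
c4f [630. 100.  50.]
c2f [621. 224.  50.]
cr1 [449. 203.  40.]
cr2 [468. 107.  40.]
corner1 [606. 318.  10.]
corner2 [654.  65.  10.]
corner3 [438.  24.  10.]
corner4 [391. 275.  10.]
mini [ 704. -134.    0.]
bot1 [ 693. -222.    0.]
bot2 [ 712. -316.    0.]
bot3 [450. 427.   0.]
```

send_rows(increments="0 0 -0.056 3.44 3.37 0 5;0 0 -0.056 3.44 3.37 0 5;0 0 -0.056 3.44 3.37 0 5;0 0 -0.056 3.44 3.37 0 5;0 0 -0.056 3.44 3.37 0 5", force=60)

```text
time: 0.6
position: [0.3207, -0.4371, 0.239]
tool_rot: [-1.57, 0.035, -0.034]
ft_force: [0.4, -0.7, 0.7]
gripper_width: 0.0503
```

send_rows(increments="0 0 -0.056 3.44 3.37 0 5;0 0 -0.056 3.44 3.37 0 5;0 0 -0.056 3.44 3.37 0 5;0 0 -0.056 3.44 3.37 0 5;0 0 -0.056 3.44 3.37 0 5")

```text
time: 1.1
position: [0.4928, -0.2685, 0.2391]
tool_rot: [-1.556, 0.254, -0.253]
ft_force: [1.0, -0.2, 0.8]
gripper_width: 0.0501
```

```bash
python3 - <<'E'
from h import *
s,c=snap('wrist','w1.png');save(c,'w1.pkl',s)
print(s['time'],s['position'],s['tool_rot'],s['dq'].round(3)); print(c['camera_matrix'],c['mount'])
cv2.imwrite('pics/w1b.png',cv2.resize(c['image'][:,:,::-1],(800,600),interpolation=cv2.INTER_CUBIC))
for P in [(.601,-.306,.007),(.430,-.249,.007),(.328,-.147,.007),(.503,-.135,.007),(.563,-.432,.02),(.418,-.395,.02)]: print(wproj(c,s,P)/.64)
E
```

```text
1.1 [ 0.49275191 -0.26846565  0.23906488] [-1.55569673  0.25419732 -0.25330233] [ 0.768  0.214  0.296  0.004 -0.078 -1.319]
[[297.31863964   0.         252.07741091]
 [  0.         297.31863964 195.2184189 ]
 [  0.           0.           1.        ]] [[-5.15569640e-04 -9.58050764e-01 -2.86598095e-01 -7.21672384e-02]
 [-2.70461688e-04  2.86598256e-01 -9.58050816e-01 -1.34861420e-01]
 [ 9.99999831e-01 -4.16428110e-04 -4.06877386e-04  1.24630124e-03]
 [ 0.00000000e+00  0.00000000e+00  0.00000000e+00  1.00000000e+00]]
[390.86185762 388.85352013]
[390.22230929 178.37149165]
[471.87871528  22.87107113]
[550.25573761 223.24135976]
[243.17555097 396.42721554]
[213.34285779 228.36671721]
```

View pics/w1b.png

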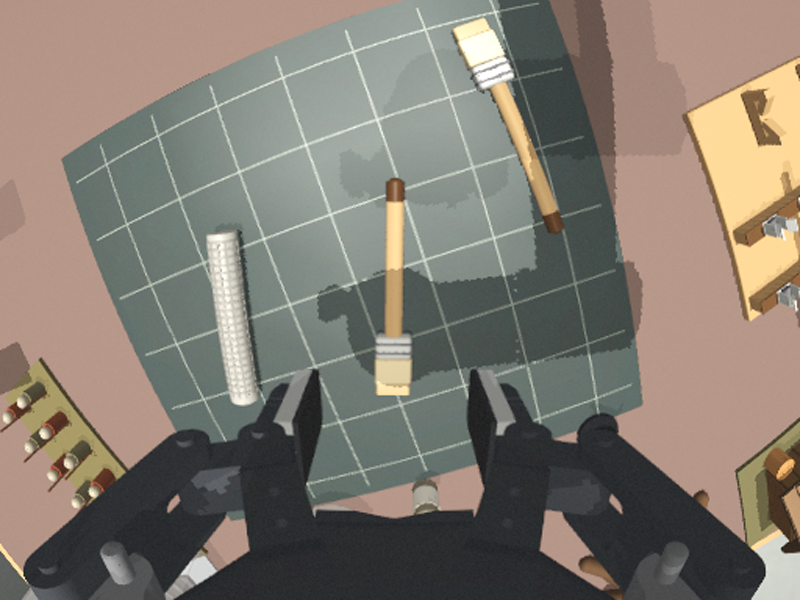

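```bash
python3 - <<'E'
from h import *
import pickle
s,c=pickle.load(open('w1.pkl','rb'));k=.64
def seg(n,a,b,z):
    p=wray(c,s,a[0]*k,a[1]*k,z);q=wray(c,s,b[0]*k,b[1]*k,z);d=q-p;L=np.hypot(*d[:2]);print(n,(p*1e3).round(1),(q*1e3).round(1),'L',round(L*1e3,1),'yaw',np.degrees(np.arctan2(d[1],d[0])).round(1));return p,d/L
p,d=seg('b2',(396,179),(393,394),.007);print('mid',p+d*.065)
p,d=seg('b1',(556,231),(470,24),.007);print('mid',p+d*.065)
seg('rol',(224,232),(241,402),.015)
E
```

```text
b2 [ 431.9 -244.9    7. ] [ 606.5 -305.8    7. ] L 184.9 yaw -19.3
mid [ 0.49326815 -0.266313    0.007     ]
b1 [ 510.7 -131.8    7. ] [ 328.6 -148.8    7. ] L 182.9 yaw -174.7
mid [ 0.44597811 -0.13781445  0.007     ]
rol [ 424.  -389.4   15. ] [ 569.6 -439.3   15. ] L 153.9 yaw -18.9
```

send_rows(increments="0 0 -0.014 0 0.2 -4.5 4;0 0 0 0 0 -4.5 4;0 0 0 0 0 -4.5 4;0 0 0 0 0 -4.5 4;0 0 0 0 0 -2.5 4")

```text
time: 1.65
position: [0.4893, -0.2675, 0.0304]
tool_rot: [-1.554, 0.269, -0.258]
ft_force: [-0.5, 0.2, 0.1]
gripper_width: 0.0398
```

```bash
python3 - <<'E'
from h import *
s,c=snap('wrist','w2.png');save(c,'w2.pkl',s)
print(s['time'],s['position'],s['tool_rot'],s['dq'].round(3),R.from_rotvec(s['tool_rot']).as_matrix().round(3)); 
E
```

```text
1.65 [ 0.48925071 -0.26747687  0.03037443] [-1.55375159  0.26858248 -0.25837046] [-0.003  0.34  -0.159  0.019  0.545 -0.001] [[ 0.944 -0.006  0.33 ]
 [-0.33   0.002  0.944]
 [-0.007 -1.    -0.   ]]
```

send_rows(increments="0 0 0 0.2 0.1 -0.7 4;0 0 0 0 0 -0.6 4;0 0 0 0 0 0 4;0 0 0 0 0 0 4;0 0 0 0 0 0 4")

```text
time: 2.2
position: [0.4946, -0.2674, 0.0225]
tool_rot: [-1.555, 0.261, -0.265]
ft_force: [0.6, -0.5, -0.0]
gripper_width: 0.0401
```

send_rows(increments="0 0 0 -0.1 0.1 -0.8 3.5;0 0 0 0 0 -0.45 3.5;0 0 0 0 0 0 3;0 0 0 0 0 0 1.5;0 0 0 0 0 0 0.8", force=60)

```text
time: 2.7
position: [0.493, -0.2663, 0.0089]
tool_rot: [-1.555, 0.263, -0.263]
ft_force: [0.6, -0.1, 0.3]
gripper_width: 0.0112
```

send_rows(increments="0 0 0 0 0 0 0.8;0 0 0 0 0 0 0.8;0 0 0 0 0 0 0.8;0 0 0 0 0 2 0.8;0 0 0 0 0 2 0.8")

```text
time: 3.2
position: [0.4923, -0.2661, 0.0486]
tool_rot: [-1.555, 0.265, -0.261]
ft_force: [0.3, 0.1, -0.1]
gripper_width: 0.0118
```

send_rows(increments="0 0 0.05 1.08 3.56 2 0.8;0 0 0.05 1.08 3.56 2 0.8;0 0 0.05 1.08 3.56 2 0.8;0 0 0.05 1.08 3.56 2 0.8;0 0 0.05 1.08 3.56 2 0.8")

```text
time: 3.7
position: [0.5469, -0.0868, 0.1498]
tool_rot: [-1.57, 0.065, -0.065]
ft_force: [0.9, 0.5, -0.8]
gripper_width: 0.0115
```

send_rows(increments="0 0 0.05 1.08 3.56 1 0.8;0 0 0.05 1.08 3.56 1 0.8;0 0 0.05 1.08 3.56 1 0.8;0 0 0.05 1.08 3.56 1 0.8;0 0 0.05 1.08 3.56 0 0.8")

```text
time: 4.2
position: [0.6018, 0.0915, 0.1906]
tool_rot: [-1.566, -0.134, 0.129]
ft_force: [1.2, -0.2, -1.1]
gripper_width: 0.0113
```

send_rows(increments="0 0 0.02 0 0 0 0.8;0 0 0 0 0 0 0.8;0 0 0 0 0 0 0.8;0 0 0 0 0 0 0.8;0 0 0 0 0 0 0.8")

```text
time: 4.7
position: [0.6006, 0.0887, 0.1889]
tool_rot: [-1.566, -0.144, 0.144]
ft_force: [0.8, 0.1, -0.5]
gripper_width: 0.0113
```

```bash
python3 - <<'E'
from h import *
s,c=snap('wrist','w3.png');save(c,'w3.pkl',s)
print(s['time'],s['position'],s['tool_rot'],s['dq'].round(3),R.from_rotvec(s['tool_rot']).as_matrix().round(3)); 
cv2.imwrite('pics/w3b.png',cv2.resize(c['image'][:,:,::-1],(800,600),interpolation=cv2.INTER_CUBIC))
E
```

```text
4.7 [0.60063081 0.08870882 0.18886186] [-1.56608109 -0.14371305  0.14401004] [ 0.003  0.001  0.003 -0.     0.001  0.001] [[ 0.983 -0.    -0.182]
 [ 0.182 -0.     0.983]
 [-0.    -1.    -0.   ]]
```

View pics/w3b.png

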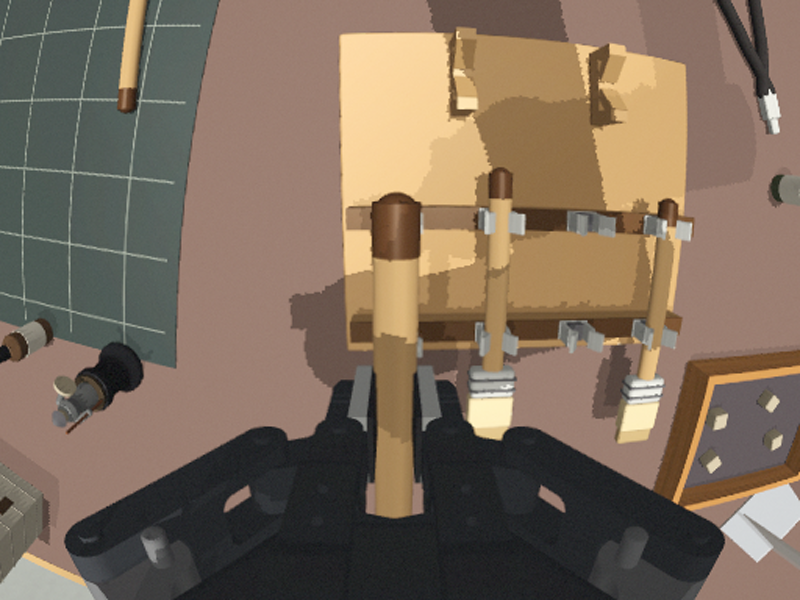

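```bash
python3 - <<'E'
from h import *
im=cv2.imread('pics/w3.png')[10:230,270:450]
im=cv2.resize(im,None,fx=2.7,fy=2.7,interpolation=cv2.INTER_CUBIC)
im2=cv2.imread('pics/w3.png')[210:290,285:450]
cv2.imwrite('pics/w3c.png',cv2.resize(cv2.imread('pics/w3.png')[90:290,215:450],None,fx=3,fy=3,interpolation=cv2.INTER_CUBIC))
E
```

```text
(no output)
```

View pics/w3c.png

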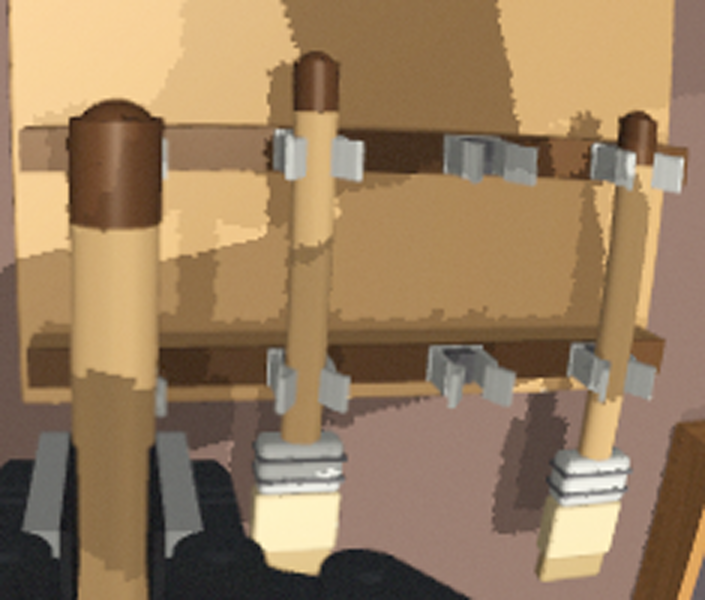

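```bash
python3 - <<'E'
from h import *
import pickle
from scipy.optimize import least_squares
s,c=pickle.load(open('w3.pkl','rb'))
O=[ # place idx j (1..4), near -1/far +1, side +1 = image left
(2,-1,-1,276,149),(2,-1,1,362,160),(2,1,-1,270,367),(2,1,1,348,391),
(1,-1,-1,445,152),(1,-1,1,536,167),(1,1,-1,430,362),(1,1,1,515,385),
(0,-1,-1,594,160),(0,-1,1,684,172),(0,1,-1,571,360),(0,1,1,654,380)]
# j: 0=place1(+y)...; y of place j in rack frame = -60*(j) ; image right = +y
def mod(p,j,e,sd):
    x,y,a,w=p; l=np.array([e*.038,-.06*(j-1)+sd*w]); 
    return [x+np.cos(a)*l[0]-np.sin(a)*l[1],y+np.sin(a)*l[0]+np.cos(a)*l[1],.060]
f=lambda p:np.concatenate([wproj(c,s,mod(p,j,e,sd))-np.array([215+u/3,90+v/3]) for j,e,sd,u,v in O])
r=least_squares(f,[.575,.205,.187,.012]);print(r.x,np.degrees(r.x[2]));print((r.fun.reshape(-1,2)).round(1))
x,y,a,w=r.x
for j in range(4): print('place',j,x+np.sin(a)*.06*(j-1),y-np.cos(a)*.06*(j-1))
m=(x+np.sin(a)*.03,y-np.cos(a)*.03);print('cradle',m[0]-.132*np.cos(a),m[1]-.132*np.sin(a))
w3=lambda u,v,z:wray(c,s,u*.64,v*.64,z)
print('posts',w3(465,72,.04),w3(608,85,.04))
# held handle end
e=(s['position']-np.array([0,0,.003])); z=e[2]
p=wray(c,s,215+116/3,90+110/3,z);print('held end',p,'along',R.from_rotvec(s['tool_rot']).as_matrix().T@(p-s['position']))
E
```

```text
[0.57055329 0.20704766 0.18492991 0.01554037] 10.595703573484819
[[-4.1 -1.3]
 [ 0.5 -4.1]
 [-5.4  5.8]
 [-0.1 -2.6]
 [ 2.  -0.2]
 [ 0.7 -3.6]
 [ 0.1  6.6]
 [-0.6 -1.7]
 [ 6.   0.4]
 [-0.2 -1.7]
 [ 4.4  6. ]
 [-0.1 -1.4]]
place 0 0.5595206333220775 0.26602460521515003
place 1 0.5705532918978905 0.20704765679672527
place 2 0.5815859504737035 0.14807070837830047
place 3 0.5926186090495166 0.08909375995987567
cradle 0.4463203346652624 0.1532873337207242
posts [0.46136385 0.1072961  0.04      ] [0.44316814 0.20029698 0.04      ]
held end [0.53807356 0.07859982 0.18586186] along [-0.06335142  0.00301227  0.00145775]
```

```bash
python3 - <<'E'
from h import *
import pickle
from scipy.optimize import least_squares
s,c=pickle.load(open('w3.pkl','rb'))
O=[(2,-1,1,362,160),(2,1,1,348,391),(1,-1,1,536,167),(1,1,1,515,385),(0,-1,1,684,172),(0,1,1,654,380)]
B=[(2,-1,316,158),(2,1,307,378),(0,-1,636,163),(0,1,610,370)]
def mod(p,j,e,sd,z):
    x,y,a,w=p; l=np.array([e*.038,-.06*(j-1)+sd*w]); 
    return [x+np.cos(a)*l[0]-np.sin(a)*l[1],y+np.sin(a)*l[0]+np.cos(a)*l[1],z]
px=lambda u,v:np.array([215+u/3,90+v/3])
for zt in(.060,.055):
  f=lambda p:np.r_[np.concatenate([wproj(c,s,mod(p,j,e,sd,zt))-px(u,v) for j,e,sd,u,v in O]),[(wproj(c,s,mod(p,j,e,0,.045))-px(u,v))[0] for j,e,u,v in B]]
  r=least_squares(f,[.575,.205,.187,.012]);print(zt,r.x,np.degrees(r.x[2]));print(r.fun.round(1))
  x,y,a,w=r.x
  for j in range(4): print('place',j,x+np.sin(a)*.06*(j-1),y-np.cos(a)*.06*(j-1))
  m=(x+np.sin(a)*.03,y-np.cos(a)*.03);print('cradle',m[0]-.132*np.cos(a),m[1]-.132*np.sin(a))
for v in (100,105,110):
  p=wray(c,s,*px(116,v),s['position'][2]-.003);print('along',R.from_rotvec(s['tool_rot']).as_matrix().T@(p-s['position']))
# handle edges at dist for the left boundary: held axis lateral
for u,v in((116,170),(112,400)):
  p=wray(c,s,*px(u,v),s['position'][2]-.003);print('held axis',(R.from_rotvec(s['tool_rot']).as_matrix().T@(p-s['position'])).round(4))
E
```

```text
0.06 [0.57239484 0.21219804 0.19752876 0.01106538] 11.31756409401742
[ 0.1 -0.4  0.3  0.6  0.3 -0.9 -0.3  0.7 -0.5  0.1  0.1  0.1  0.1 -0.1
 -0.3  0.2]
place 0 0.5606200331468587 0.27103131687509924
place 1 0.5723948377688945 0.21219804417917584
place 2 0.5841696423909304 0.15336477148325245
place 3 0.5959444470129662 0.09453149878732908
cradle 0.44884904014888105 0.15687683766273536
0.055 [0.57353812 0.21252148 0.19795046 0.0132443 ] 11.341726028237181
[ 0.9  0.3  1.1 -0.2 -0.  -0.3 -0.5 -0.1 -1.6  0.6 -0.7 -0.5  0.2 -0.1
 -0.3  0.1]
place 0 0.5617385043589925 0.271349779719563
place 1 0.5735381182365572 0.21252147775239433
place 2 0.5853377321141219 0.15369317578522565
place 3 0.5971373459916867 0.09486487381805697
cradle 0.45001566084756844 0.15714817623816763
along [-0.06490181  0.00301257  0.00145586]
along [-0.06412685  0.00301242  0.0014568 ]
along [-0.06335142  0.00301227  0.00145775]
held axis [-0.054   0.003   0.0015]
held axis [-0.0157  0.003   0.0009]
```

send_rows(increments="0 0 0.014 -0.5 0.45 -3.5 0.8;0 0 0 0 0 -3.5 0.8;0 0 0 0 0 -2.5 0.8;0 0 0 0 0 -1 0.8;0 0 0 0 0 0 0.8")

```text
time: 5.25
position: [0.5952, 0.0936, 0.0826]
tool_rot: [-1.566, -0.154, 0.158]
ft_force: [-0.1, -0.2, 0.0]
gripper_width: 0.0115
```

send_rows(increments="0 0 0 0 0 0 0.8;0 0 0 0 0 0 0.8;0 0 0 0 0 0 0.8;0 0 0 0 0 0 0.8;0 0 0 0 0 0 0.8")

```text
time: 5.75
position: [0.596, 0.0944, 0.0844]
tool_rot: [-1.565, -0.157, 0.155]
ft_force: [0.1, 0.1, -0.8]
gripper_width: 0.0115
```

```bash
python3 - <<'E'
from h import *
s,c=snap('wrist','w4.png');save(c,'w4.pkl',s)
print(s['time'],s['position'],R.from_rotvec(s['tool_rot']).as_matrix().round(3)); 
cv2.imwrite('pics/w4c.png',cv2.resize(c['image'][60:260,170:434,::-1],None,fx=3,fy=3,interpolation=cv2.INTER_CUBIC))
E
```

```text
5.75 [0.5960405  0.09437358 0.08438832] [[ 0.98   0.001 -0.198]
 [ 0.198  0.     0.98 ]
 [ 0.001 -1.     0.   ]]
```

View pics/w4c.png

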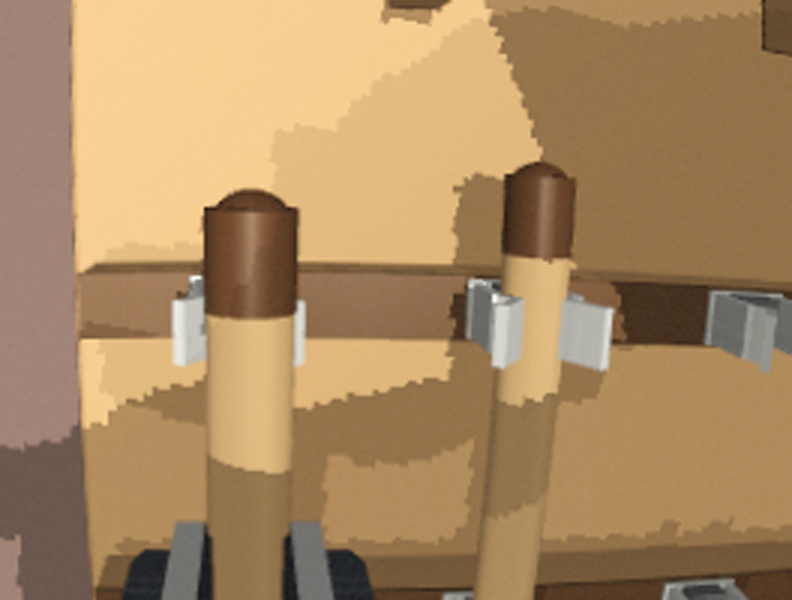

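```bash
python3 - <<'E'
from h import *
import pickle
s,c=pickle.load(open('w4.pkl','rb'));Rm=R.from_rotvec(s['tool_rot']).as_matrix()
T=lambda p:(Rm.T@(p-s['position'])*1e3).round(1)
w=lambda u,v,z:wray(c,s,170+u/3,60+v/3,z)
z=s['position'][2]-.003
for n,u,v,zz in [('clipL',174,333,.06),('clipR',304,333,.06),('clip3R',611,338,.06),('held',251,250,z),('held',250,400,z),('apex',251,189,z)]:
    p=w(u,v,zz);print(n,p.round(4),T(p))
E
```

```text
clipL [0.5614 0.0747 0.06  ] [-37.9  24.3 -12.5]
clipR [0.5567 0.098  0.06  ] [-37.9  24.4  11.3]
clip3R [0.5451 0.1568 0.06  ] [-37.7  24.4  71.2]
held [0.5413 0.0848 0.0814] [-55.6   2.9   1.4]
held [0.565  0.0895 0.0814] [-31.4   3.    1.3]
apex [0.532  0.0829 0.0814] [-65.    2.9   1.4]
```

send_rows(increments="0 0 0 0.04 -0.2 -1 0.8;0 0 0 0 0 -0.7 0.8;0 0 0 0 0 -0.5 0.8;0 0 0 0 0 -0.5 0.8;0 0 0 0 0 -0.5 0.8", force=80)

```text
time: 6.3
position: [0.5974, 0.0925, 0.0526]
tool_rot: [-1.565, -0.159, 0.155]
ft_force: [-0.0, -0.4, 2.0]
gripper_width: 0.0108
```

send_rows(increments="0 0 0 0 0 -0.3 0.8;0 0 0 0 0 -0.2 0.8;0 0 0 0 0 0 0.8;0 0 0 0 0 0 0.8;0 0 0 0 0 0 0.8")

```text
time: 6.8
position: [0.596, 0.0922, 0.0468]
tool_rot: [-1.565, -0.156, 0.156]
ft_force: [-1.6, -0.6, 2.7]
gripper_width: 0.0107
```

send_rows(increments="0 0 0 0 0 -0.1 0.8;0 0 0 0 0 -0.1 0.8;0 0 0 0 0 0 0.8;0 0 0 0 0 0 0.8;0 0 0 0 0 0 0.8")

```text
time: 7.3
position: [0.5961, 0.0923, 0.0467]
tool_rot: [-1.565, -0.157, 0.156]
ft_force: [-5.0, 0.6, 13.1]
gripper_width: 0.0108
```

```bash
python3 - <<'E'
from h import *
s,c=snap('wrist','w5.png');save(c,'w5.pkl',s)
print(s['time'],s['position'],s['ft_force'],s['moment'])
s2,c2=snap('side','s5.png')
a=cv2.resize(c['image'][60:260,170:370,::-1],None,fx=2,fy=2,interpolation=cv2.INTER_CUBIC)
b=cv2.resize(c2['image'][190:310,150:300,::-1],(500,400),interpolation=cv2.INTER_CUBIC)[:, :400]
cv2.imwrite('pics/w5c.png',np.hstack([a,b]))
E
```

```text
7.3 [0.59608811 0.09226228 0.04666136] [-4.96897912  0.60714054 13.1248759 ] [ 0.20454766  1.49989043 -0.03460469]
```

View pics/w5c.png

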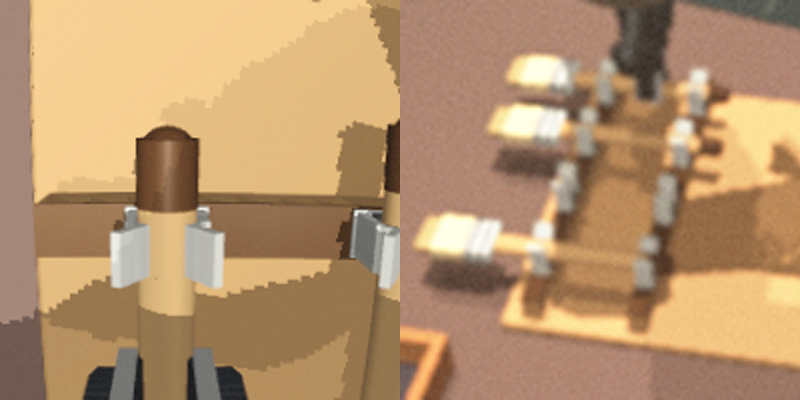

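send_rows(increments="0 0 0 0 0 0.1 0.8;0 0 0 0 0 0 3.5;0 0 0 0 0 0 3.5;0 0 0 0 0 0 3.5;0 0 0 0 0 0.5 3.5")

```text
time: 7.9
position: [0.5956, 0.092, 0.0498]
tool_rot: [-1.566, -0.154, 0.158]
ft_force: [-0.3, 0.4, -0.6]
gripper_width: 0.0354
```

send_rows(increments="0 0 0 0 0 2 3.5;0 0 0 0 0 4 3.5;0 0 -0.035 -2.5 -3.8 2 3.5;0 0 -0.035 -2.5 -3.8 2 3.5;0 0 -0.035 -2.5 -3.8 2 3.5")

```text
time: 8.4
position: [0.5203, -0.0227, 0.1718]
tool_rot: [-1.57, -0.074, 0.073]
ft_force: [0.1, -0.4, 0.5]
gripper_width: 0.035
```

send_rows(increments="0 0 0 -2.5 -3.8 0 3.5;0 0 0 -2.5 -3.8 0 3.5;0 0 0 -2.5 -3.8 0 3.5;0 0 0 0 0 -2 3.5;0 0 0 0 0 0 3.5")

```text
time: 8.9
position: [0.4441, -0.1366, 0.1495]
tool_rot: [-1.569, -0.069, 0.074]
ft_force: [-0.2, 0.3, 0.2]
gripper_width: 0.0351
```

```bash
python3 - <<'E'
from h import *
s,c=snap('wrist','w6.png');save(c,'w6.pkl',s)
print(s['time'],s['position'],R.from_rotvec(s['tool_rot']).as_matrix().round(3))
cv2.imwrite('pics/w6b.png',cv2.resize(c['image'][:,:,::-1],(800,600),interpolation=cv2.INTER_CUBIC))
E
```

```text
8.9 [ 0.4440642  -0.13662831  0.14953688] [[ 0.996 -0.004 -0.091]
 [ 0.091  0.     0.996]
 [-0.004 -1.     0.001]]
```

View pics/w6b.png

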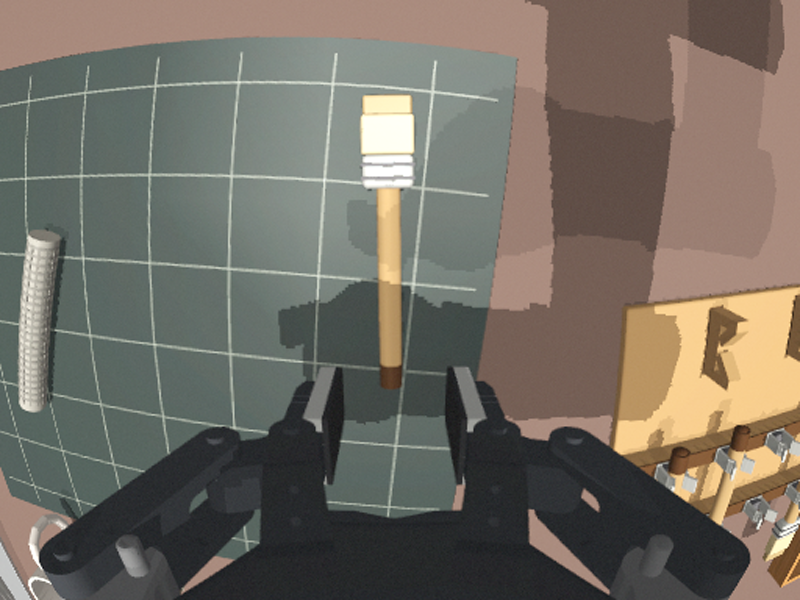

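```bash
python3 - <<'E'
from h import *
import pickle
s,c=pickle.load(open('w6.pkl','rb'));k=.64;Rm=R.from_rotvec(s['tool_rot']).as_matrix()
for n,u,v in(('tip',387,96),('ferr',388,187),('end',391,388)):
    p=wray(c,s,u*k,v*k,.007);print(n,p.round(4),(Rm.T@(p-s['position'])*1e3).round(1))
E
```

```text
tip [ 0.328  -0.1503  0.007 ] [-116.3  143.    -3.2]
ferr [ 0.3825 -0.1447  0.007 ] [-61.5 142.8  -2.6]
end [ 0.5122 -0.1313  0.007 ] [ 68.8 142.3  -0.9]
```

send_rows(increments="0 0 0.012 0.39 -0.29 -4 3.5;0 0 0 0 0 -4 3.5;0 0 0 0 0 -3.5 3.5;0 0 0 0 0 -1 3.5;0 0 0 0 0 0 3.5")

```text
time: 9.45
position: [0.4504, -0.1382, 0.0252]
tool_rot: [-1.569, -0.082, 0.086]
ft_force: [0.5, -0.5, 0.1]
gripper_width: 0.0349
```

send_rows(increments="0 0 0 0 0 0 3.5;0 0 0 0 0 0 3.5;0 0 0 0 0 0 3.5;0 0 0 0 0 0 3.5;0 0 0 0 0 0 3.5")

```text
time: 9.95
position: [0.4504, -0.1387, 0.0264]
tool_rot: [-1.569, -0.084, 0.082]
ft_force: [-0.3, -0.2, -0.0]
gripper_width: 0.0351
```

send_rows(increments="0 0 0 -0.22 -0.07 -1 3.5;0 0 0 0 0 -0.7 3.5;0 0 0 0 0 0 3;0 0 0 0 0 0 1.5;0 0 0 0 0 0 0.8", force=70)

```text
time: 10.45
position: [0.4479, -0.1394, 0.0087]
tool_rot: [-1.569, -0.083, 0.083]
ft_force: [0.2, -0.9, 1.2]
gripper_width: 0.0112
```

send_rows(increments="0 0 0 0 0 0 0.8;0 0 0 0 0 0 0.8;0 0 0 0 0 0 0.8;0 0 0 0 0 2 0.8;0 0 0 0 0 4 0.8")

```text
time: 10.95
position: [0.4454, -0.1393, 0.0669]
tool_rot: [-1.569, -0.076, 0.089]
ft_force: [0.2, -0.2, -0.9]
gripper_width: 0.0112
```

send_rows(increments="0 0 0.147 0 0 3 0.8;0 0 0.147 0 0 3 0.8;0 0 0.147 0.6 1.7 3 0.8;0 0 0.147 0.7 2 3 0.8;0 0 0.147 0.7 2 0 0.8")

```text
time: 11.45
position: [0.4705, -0.0817, 0.1931]
tool_rot: [-1.471, -0.669, 0.655]
ft_force: [0.2, 0.0, -0.5]
gripper_width: 0.0109
```

send_rows(increments="0 0 0.147 0.7 2 0 0.8;0 0 0.147 0.7 2 0 0.8;0 0 0.147 0.7 2 0 0.8;0 0 0.147 0.7 2 0 0.8;0 0 0.147 0.7 2 0 0.8")

```text
time: 11.95
position: [0.5026, 0.0185, 0.1884]
tool_rot: [-1.203, -1.217, 1.218]
ft_force: [0.8, 0.2, -1.0]
gripper_width: 0.0116
```

send_rows(increments="0 0 0.147 0.7 2 0 0.8;0 0 0.147 0.7 2 0 0.8;0 0 0.147 0.7 2 0 0.8;0 0 0.147 0.7 2 0 0.8;0 0 0.147 0.7 2 0 0.8")

```text
time: 12.45
position: [0.5376, 0.1184, 0.1883]
tool_rot: [-0.758, -1.733, 1.734]
ft_force: [0.7, -0.2, -0.6]
gripper_width: 0.011
```

send_rows(increments="0 0 0.147 0.7 2 0 0.8;0 0 0.147 0.7 2 0 0.8;0 0 0.147 0.7 2 0 0.8;0 0 0.147 0.66 1.2 0 0.8;0 0 0.147 0 0 0 0.8")

```text
time: 12.95
position: [0.5658, 0.1912, 0.1879]
tool_rot: [-0.095, -2.176, 2.176]
ft_force: [0.3, -0.2, -0.2]
gripper_width: 0.0111
```

send_rows(increments="0 0 0.147 0 0 0 0.8;0 0 0.147 0 0 0 0.8;0 0 0 0 0 0 0.8;0 0 0 0 0 0 0.8;0 0 0 0 0 0 0.8")

```text
time: 13.45
position: [0.5654, 0.1896, 0.1886]
tool_rot: [-0.209, 2.119, -2.119]
ft_force: [0.3, -0.1, -0.8]
gripper_width: 0.011
```

```bash
python3 - <<'E'
from h import *
s=arm.observe()
M=R.from_rotvec(s['tool_rot']).as_matrix();print(s['time'],s['position'],M.round(3),np.degrees(np.arctan2(M[1,0],M[0,0])),s['dq'].round(2))
E
```

```text
13.45 [0.56537649 0.18955826 0.18859706] [[-0.981 -0.     0.195]
 [-0.195 -0.    -0.981]
 [ 0.    -1.     0.   ]] -168.77048724287545 [-0.   -0.    0.   -0.    0.    0.01]
```

send_rows(increments="0 0 0.001 0.4 1.05 0 0.8;0 0 0 0.32 1 -3 0.8;0 0 0 0 0 -3.5 0.8;0 0 0 0 0 -3 0.8;0 0 0 0 0 -1 0.8")

```text
time: 13.95
position: [0.5711, 0.2097, 0.0803]
tool_rot: [-0.217, 2.117, -2.122]
ft_force: [-1.1, -0.8, -1.2]
gripper_width: 0.011
```

send_rows(increments="0 0 0 0 0 0 0.8;0 0 0 0 0 0 0.8;0 0 0 0 0 0 0.8;0 0 0 0 0 0 0.8;0 0 0 0 0 0 0.8")

```text
time: 14.45
position: [0.5732, 0.2104, 0.0849]
tool_rot: [-0.209, 2.117, -2.115]
ft_force: [-0.3, -0.3, -0.8]
gripper_width: 0.011
```

```bash
python3 - <<'E'
from h import *
s,c=snap('wrist','w7.png');save(c,'w7.pkl',s)
print(s['time'],s['position'],R.from_rotvec(s['tool_rot']).as_matrix().round(3)); 
cv2.imwrite('pics/w7c.png',cv2.resize(c['image'][60:260,120:384,::-1],None,fx=3,fy=3,interpolation=cv2.INTER_CUBIC))
E
```

```text
14.45 [0.57316716 0.21039135 0.08494689] [[-0.98   0.002  0.198]
 [-0.198  0.001 -0.98 ]
 [-0.002 -1.    -0.001]]
```

View pics/w7c.png

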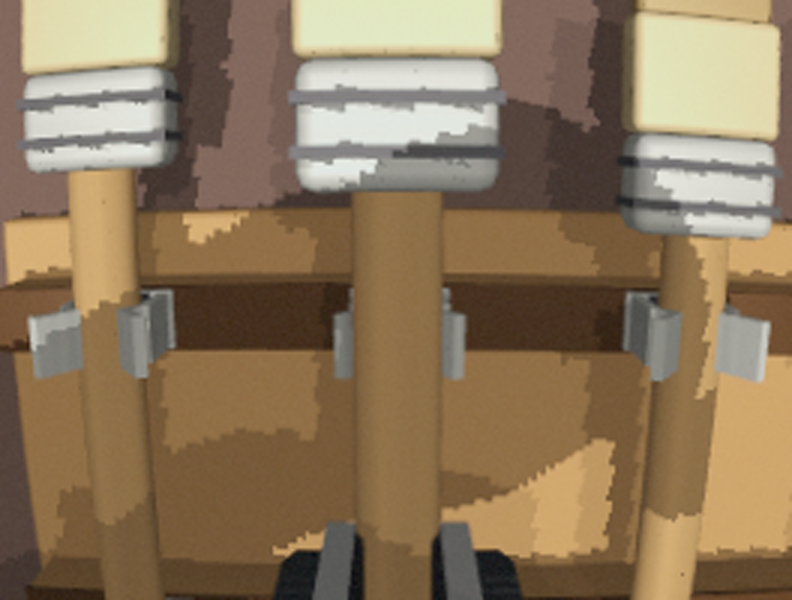

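```bash
python3 - <<'E'
from h import *
import pickle
s,c=pickle.load(open('w7.pkl','rb'));Rm=R.from_rotvec(s['tool_rot']).as_matrix()
T=lambda p:(Rm.T@(p-s['position'])*1e3).round(1)
w=lambda u,v,z:wray(c,s,120+u/3,60+v/3,z)
z=s['position'][2]-.002
for n,u,v,zz in [('clipL',335,345,.06),('clipR',465,345,.06),('held',397.5,250,z),('held',399,450,z),('ferr',397,190,z-.004),('ferrtop',397,190,z+.006)]:
    p=w(u,v,zz);print(n,p.round(4),T(p))
E
```

```text
clipL [0.6082 0.2297 0.06  ] [-38.1  25.  -12. ]
clipR [0.613  0.2062 0.06  ] [-38.2  25.   12. ]
held [0.6303 0.2224 0.0829] [-58.4   2.1  -0.5]
held [0.5985 0.2157 0.0829] [-25.9   2.   -0.2]
ferr [0.6392 0.2243 0.0789] [-67.4   6.1  -0.6]
ferrtop [0.6396 0.2244 0.0889] [-67.9  -3.9  -0.6]
```

```bash
python3 - <<'E'
from h import *
import pickle
s,c=pickle.load(open('w7.pkl','rb'));Rm=R.from_rotvec(s['tool_rot']).as_matrix()
T=lambda p:(Rm.T@(p-s['position'])*1e3).round(1)
im=c['image'];z=s['position'][2]-.002
for v in range(20,64,2): print(v,im[v,248:258].mean(0).round(),T(wray(c,s,252.3,v,z))[0])
s,c=pickle.load(open('w1.pkl','rb'))
a=wray(c,s,396*.64,179*.64,.007);b=wray(c,s,394*.64,336*.64,.007);print('b2 end-junction',np.linalg.norm(a-b))
E
```

```text
20 [215. 190. 143.] -116.5
22 [216. 192. 145.] -115.5
24 [218. 194. 147.] -114.5
26 [199. 174. 127.] -113.5
28 [218. 199. 156.] -112.5
30 [226. 224. 182.] -111.5
32 [226. 225. 183.] -110.6
34 [226. 225. 184.] -109.6
36 [226. 226. 184.] -108.6
38 [225. 226. 185.] -107.6
40 [226. 227. 186.] -106.6
42 [225. 227. 185.] -105.7
44 [226. 228. 187.] -104.7
46 [226. 228. 187.] -103.7
48 [226. 228. 187.] -102.8
50 [226. 229. 188.] -101.8
52 [226. 230. 189.] -100.9
54 [226. 230. 190.] -99.9
56 [226. 231. 190.] -98.9
58 [226. 231. 190.] -98.0
60 [225. 231. 191.] -97.0
62 [226. 232. 192.] -96.1
b2 end-junction 0.1298799772669563
```

```bash
python3 - <<'E'
from h import *
import pickle
s,c=pickle.load(open('w7.pkl','rb'));Rm=R.from_rotvec(s['tool_rot']).as_matrix()
T=lambda p:(Rm.T@(p-s['position'])*1e3).round(1)
im=c['image'];z=s['position'][2]-.002
for v in range(0,21,1): print(v,im[v,248:258].mean(0).round(),T(wray(c,s,252.3,v,z))[0])
E
```

```text
0 [129. 103.  92.] -126.9
1 [129. 103.  92.] -126.3
2 [130. 104.  92.] -125.8
3 [129. 102.  92.] -125.3
4 [151. 126.  94.] -124.8
5 [182. 156. 107.] -124.2
6 [197. 172. 121.] -123.7
7 [206. 179. 130.] -123.2
8 [206. 180. 130.] -122.7
9 [207. 181. 131.] -122.2
10 [207. 181. 131.] -121.6
11 [208. 183. 133.] -121.1
12 [209. 184. 135.] -120.6
13 [210. 185. 136.] -120.1
14 [210. 185. 137.] -119.6
15 [212. 186. 137.] -119.1
16 [212. 187. 138.] -118.6
17 [212. 188. 139.] -118.1
18 [213. 188. 141.] -117.6
19 [214. 189. 141.] -117.1
20 [215. 190. 143.] -116.5
```

send_rows(increments="0 0 0 -0.25 -0.08 -1 0.8;0 0 0 0 0 -0.7 0.8;0 0 0 0 0 -0.5 0.8;0 0 0 0 0 -0.5 0.8;0 0 0 0 0 -0.5 0.8", force=80)

```text
time: 15.0
position: [0.5714, 0.2099, 0.0527]
tool_rot: [-0.21, 2.115, -2.114]
ft_force: [1.2, 0.2, 2.4]
gripper_width: 0.0105
```

send_rows(increments="0 0 0 0 0 -0.3 0.8;0 0 0 0 0 -0.25 0.8;0 0 0 0 0 -0.1 0.8;0 0 0 0 0 -0.1 0.8;0 0 0 0 0 0 0.8")

```text
time: 15.5
position: [0.5702, 0.2094, 0.0465]
tool_rot: [-0.212, 2.116, -2.117]
ft_force: [-6.0, -1.5, 13.1]
gripper_width: 0.0107
```

```bash
python3 - <<'E'
from h import *
s,c=snap('wrist','w8.png');save(c,'w8.pkl',s)
print(s['time'],s['position'],s['ft_force'],s['moment'])
Rm=R.from_rotvec(s['tool_rot']).as_matrix()
im=c['image']
for v in range(0,8): print(v,im[v,248:258].mean(0).round())
E
```

```text
15.5 [0.57015888 0.20939694 0.04649006] [-5.96900455 -1.45121513 13.12339485] [-0.07879957  1.46290323 -0.04537871]
0 [129. 103.  91.]
1 [129. 103.  92.]
2 [129. 103.  92.]
3 [129. 103.  92.]
4 [174. 147. 104.]
5 [185. 159. 110.]
6 [200. 174. 123.]
7 [204. 179. 128.]
```

send_rows(increments="0 0 0 0 0 0.1 0.8;0 0 0 0 0 0 3.5;0 0 0 0 0 0 3.5;0 0 0 0 0 0 3.5;0 0 0 0 0 0.5 3.5")

```text
time: 16.05
position: [0.5696, 0.2089, 0.0493]
tool_rot: [-0.214, 2.117, -2.119]
ft_force: [0.0, 0.2, -0.4]
gripper_width: 0.0349
```

send_rows(increments="0 0 0 0 0 2 3.5;0 0 0 0 0 4 3.5;0 0 0 0 0 4 3.5;0 0 -0.03 -0.5 -4.5 2 3.5;0 0 -0.03 -0.5 -4.5 1 3.5")

```text
time: 16.55
position: [0.5613, 0.1197, 0.1832]
tool_rot: [-0.146, 2.148, -2.144]
ft_force: [0.8, 0.0, -0.5]
gripper_width: 0.035
```

send_rows(increments="0 0 -0.04 -0.5 -4.5 0 5;0 0 -0.04 -0.5 -4.5 0 5;0 0 -0.04 -0.5 -4.5 0 5;0 0 -0.04 -0.5 -4.5 0 5;0 0 -0.04 -0.5 -4.5 0 5")

```text
time: 17.05
position: [0.5348, -0.1074, 0.1807]
tool_rot: [-0.069, -2.19, 2.19]
ft_force: [1.4, -0.0, -0.9]
gripper_width: 0.05
```

send_rows(increments="0 0 -0.045 -0.6 -4.5 0 5;0 0 -0.045 -0.6 -4.5 0 5;0 0 -0.045 -0.6 -4.5 0 5;0 0 -0.045 -0.6 -4.5 0 5;0 0 -0.045 -0.6 -4.5 0 5")

```text
time: 17.55
position: [0.5048, -0.3325, 0.1806]
tool_rot: [-0.3, -2.067, 2.067]
ft_force: [0.4, -0.1, 0.6]
gripper_width: 0.0498
```

send_rows(increments="0 0 -0.04 -0.6 -4.2 0 5;0 0 0 -0.6 -4.2 0 5;0 0 0 0 0 0 5;0 0 0 0 0 0 5;0 0 0 0 0 0 5")

```text
time: 18.05
position: [0.4933, -0.4139, 0.1803]
tool_rot: [-0.335, -2.046, 2.045]
ft_force: [0.1, 1.1, 0.4]
gripper_width: 0.0499
```

```bash
python3 - <<'E'
from h import *
s,c=snap('wrist','w9.png');save(c,'w9.pkl',s)
t,ct=snap('top','t9.png');save(ct,'t9.pkl',t)
M=R.from_rotvec(s['tool_rot']).as_matrix()
print(s['time'],s['position'],np.degrees(np.arctan2(M[1,0],M[0,0])))
a=cv2.resize(c['image'][0:300,80:400,::-1],(480,450),interpolation=cv2.INTER_CUBIC)
b=cv2.resize(ct['image'][120:245,145:260,::-1],(320,348),interpolation=cv2.INTER_CUBIC)
b=np.vstack([b,np.zeros((102,320,3),np.uint8)])
cv2.imwrite('pics/w9c.png',np.hstack([a,b]))
E
```

```text
18.05 [ 0.49327408 -0.41386423  0.18027651] 161.36641756827817
```

View pics/w9c.png

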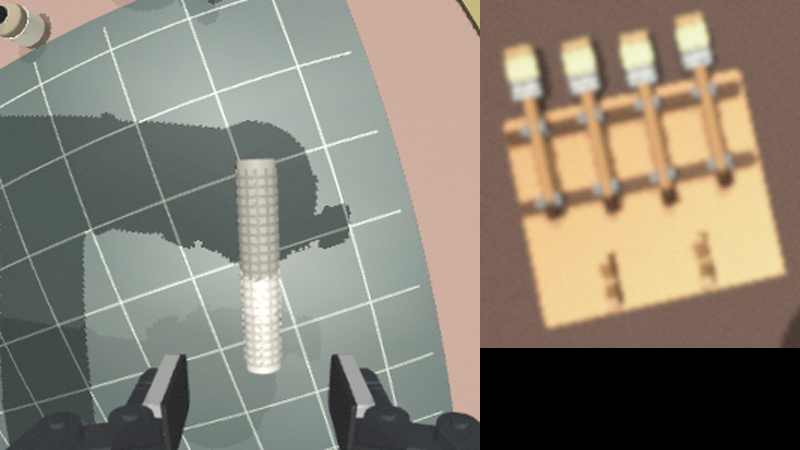

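```bash
python3 - <<'E'
from h import *
import pickle
s,c=pickle.load(open('w9.pkl','rb'));Rm=R.from_rotvec(s['tool_rot']).as_matrix()
T=lambda p:(Rm.T@(p-s['position'])*1e3).round(1)
w=lambda u,v,z:wray(c,s,80+u/1.5,v/1.5,z)
for n,u,v,z in(('a',257,159,.026),('a',257,159,.013),('b',263,373,.026),('b',263,373,.013),('mid',258.5,220,.013),('mid',261.5,320,.013)):
    p=w(u,v,z);print(n,p.round(4),T(p))
E
```

```text
a [ 0.5663 -0.4363  0.026 ] [-76.5 154.2  -2. ]
a [ 0.5665 -0.4363  0.013 ] [-76.6 167.2  -2.1]
b [ 0.423  -0.3925  0.026 ] [ 73.3 154.3   2.3]
b [ 0.4167 -0.3906  0.013 ] [ 80.  167.3   2.4]
mid [ 0.5268 -0.424   0.013 ] [-35.  167.3  -1. ]
mid [ 0.4577 -0.403   0.013 ] [ 37.1 167.3   1.2]
```

send_rows(increments="0 0 0.022 0.15 -0.05 -4 5;0 0 0 0 0 -4 5;0 0 0 0 0 -4 5;0 0 0 0 0 -2.5 5;0 0 0 0 0 -1 5")

```text
time: 18.65
position: [0.4937, -0.4131, 0.0225]
tool_rot: [-0.308, -2.059, 2.054]
ft_force: [0.3, 0.0, 0.3]
gripper_width: 0.0499
```

send_rows(increments="0 0 0 0 0 -0.5 5;0 0 0 0 0 0 5;0 0 0 0 0 0 5;0 0 0 0 0 0 5;0 0 0 0 0 0 5")

```text
time: 19.15
position: [0.4953, -0.4155, 0.0215]
tool_rot: [-0.317, -2.058, 2.059]
ft_force: [-0.3, 0.8, 0.3]
gripper_width: 0.0501
```

send_rows(increments="0 0 0 -0.05 0.1 -0.5 5;0 0 0 0 0 -0.45 4;0 0 0 0 0 0 3;0 0 0 0 0 0 2;0 0 0 0 0 0 1.8", force=60)

```text
time: 19.65
position: [0.4942, -0.4141, 0.0106]
tool_rot: [-0.315, -2.058, 2.058]
ft_force: [-0.1, 0.2, -0.7]
gripper_width: 0.0238
```

send_rows(increments="0 0 0 0 0 0 1.8;0 0 0 0 0 0 1.8;0 0 0 0 0 0 1.8;0 0 0 0 0 2 1.8;0 0 0 0 0 4 1.8")

```text
time: 20.15
position: [0.4919, -0.4127, 0.0677]
tool_rot: [-0.307, -2.057, 2.051]
ft_force: [0.2, -0.5, -0.5]
gripper_width: 0.024
```

send_rows(increments="0 0 0 0 0 4 1.8;0 0 0 0 0 4 1.8;0 0 -0.09 -0.3 3.5 3 1.8;0 0 -0.09 -0.35 4.4 1 1.8;0 0 -0.09 -0.35 4.4 0 1.8")

```text
time: 20.65
position: [0.485, -0.2905, 0.1933]
tool_rot: [-0.569, -1.894, 1.895]
ft_force: [1.0, 0.6, -1.5]
gripper_width: 0.0239
```

send_rows(increments="0 0 -0.09 -0.35 4.4 0 1.8;0 0 -0.09 -0.35 4.4 0 1.8;0 0 -0.09 -0.35 4.4 0 1.8;0 0 -0.09 -0.35 4.4 0 1.8;0 0 -0.09 -0.35 4.4 0 1.8")

```text
time: 21.15
position: [0.4662, -0.0695, 0.1911]
tool_rot: [-0.902, -1.598, 1.597]
ft_force: [0.1, 0.6, -0.1]
gripper_width: 0.0237
```

send_rows(increments="0 0 -0.09 -0.35 4.4 0 1.8;0 0 -0.09 -0.35 4.4 0 1.8;0 0 -0.09 -0.35 4.4 0 1.8;0 0 -0.082 -0.35 4.4 0 1.8;0 0 0 -0.35 4.4 0 1.8")

```text
time: 21.65
position: [0.4486, 0.1506, 0.1912]
tool_rot: [-1.111, -1.351, 1.35]
ft_force: [-0.0, 0.5, -1.6]
gripper_width: 0.024
```

send_rows(increments="0 0 0 0 0.6 0 1.8;0 0 0 0 0 0 1.8;0 0 0 0 0 0 1.8;0 0 0 0 0 0 1.8;0 0 0 0 0 0 1.8")

```text
time: 22.15
position: [0.4493, 0.1537, 0.1908]
tool_rot: [-1.112, -1.35, 1.35]
ft_force: [0.5, -0.2, -0.7]
gripper_width: 0.0239
```

```bash
python3 - <<'E'
from h import *
s=arm.observe();M=R.from_rotvec(s['tool_rot']).as_matrix()
print(s['time'],s['position'],np.degrees(np.arctan2(M[1,0],M[0,0])))
E
```

```text
22.15 [0.44928845 0.15371224 0.19084564] 101.06239915832381
```

send_rows(increments="0 0 0 0 0 -4 1.8;0 0 0 0 0 -4 1.8;0 0 0 0 0 -2 1.8;0 0 0 0 0 0 1.8;0 0 0 0 0 0 1.8")

```text
time: 22.65
position: [0.4499, 0.1546, 0.0914]
tool_rot: [-1.111, -1.352, 1.351]
ft_force: [-0.4, -0.8, -0.3]
gripper_width: 0.0238
```

send_rows(increments="0 0 0 0 0 0 1.8;0 0 0 0 0 0 1.8;0 0 0 0 0 0 1.8;0 0 0 0 0 0 1.8;0 0 0 0 0 0 1.8")

```text
time: 23.15
position: [0.4494, 0.155, 0.0912]
tool_rot: [-1.111, -1.352, 1.351]
ft_force: [0.0, 0.2, -0.7]
gripper_width: 0.0241
```

```bash
python3 - <<'E'
from h import *
s,c=snap('wrist','w10.png');save(c,'w10.pkl',s)
print(s['time'],s['position'])
cv2.imwrite('pics/w10c.png',cv2.resize(c['image'][0:290,60:446,::-1],None,fx=2,fy=2,interpolation=cv2.INTER_CUBIC))
E
```

```text
23.15 [0.44935054 0.15498466 0.09115647]
```

View pics/w10c.png

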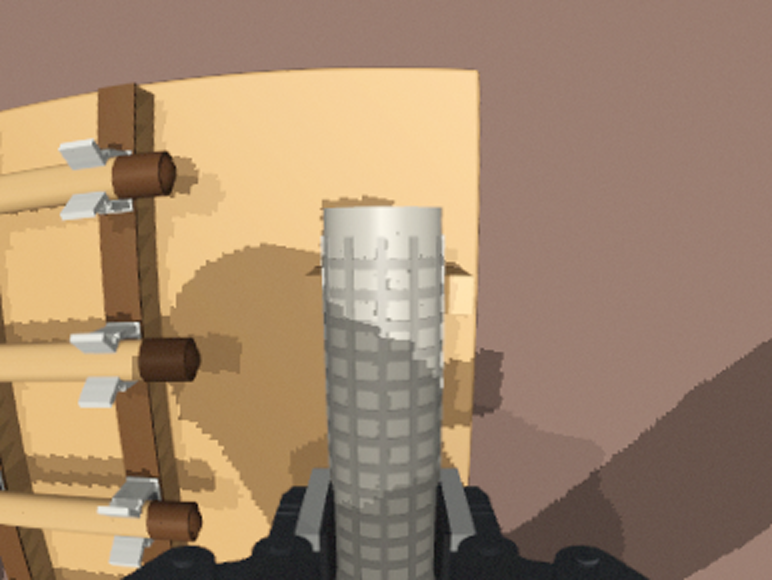

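```bash
python3 - <<'E'
from h import *
import pickle
s,c=pickle.load(open('w10.pkl','rb'));Rm=R.from_rotvec(s['tool_rot']).as_matrix()
T=lambda p:(Rm.T@(p-s['position'])*1e3).round(1)
w=lambda u,v,z:wray(c,s,60+u/2,v/2,z)
zr=s['position'][2]+.0024
for n,u,v,z in(('pl',307,274,.045),('pr',471,273,.045),('pl_up',318,266,.045),('rend',382,207,zr),('rend_t',382,207,zr+.013),('rl',326,300,zr),('rr',442,300,zr),
  ('board far',380,69,.01),('board right edge',479,150,.01),('brd right2',472,450,.01)):
    p=w(u,v,z);print(n,p.round(4),T(p))
# predicted seat post in px
E
python3 - <<'E'
import sys; sys.path.insert(0,'.')
import os; os.chdir('.')
from h import *
import pickle
s,c=pickle.load(open('w3.pkl','rb'));im=c['image']
a=cv2.resize(im[10:90,280:410,::-1],None,fx=6,fy=6,interpolation=cv2.INTER_CUBIC);cv2.imwrite('pics/w3d.png',a)
E
```

```text
pl [0.4845 0.1057 0.045 ] [-55.2  46.2 -24.9]
pr [0.4354 0.0956 0.045 ] [-55.6  46.1  25.2]
pl_up [0.4816 0.1026 0.045 ] [-57.6  46.2 -21.5]
rend [0.4656 0.0821 0.0936] [-74.6  -2.4  -1.8]
rend_t [0.4655 0.0823 0.1066] [-74.4 -15.4  -1.8]
rl [0.4739 0.1049 0.0936] [-53.9  -2.4 -14.4]
rr [0.4484 0.0999 0.0936] [-53.9  -2.4  11.7]
board far [0.4769 0.0306 0.01  ] [-127.4   81.1   -2.9]
board right edge [0.4363 0.0529 0.01  ] [-97.6  81.1  32.6]
brd right2 [0.4133 0.1652 0.01  ] [17.  81.1 33.4]
```

View pics/w3d.png

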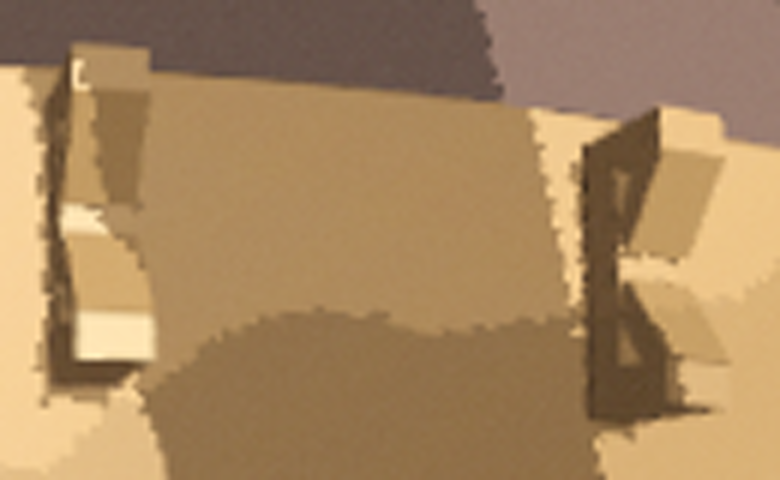

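```bash
python3 - <<'E'
from h import *
import pickle
s,c=pickle.load(open('w10.pkl','rb'));Rm=R.from_rotvec(s['tool_rot']).as_matrix();S=s['position']
T=lambda p:(Rm.T@(p-S)*1e3).round(1)
print('inner edge',T(wray(c,s,60+470/2,315/2,.045)))
s,c=pickle.load(open('w3.pkl','rb'))
for u,v in((72,45),(152,48),(75,360),(155,360),(660,107),(722,118),(732,410)):
    p=wray(c,s,280+u/6,10+v/6,.045);print(u,v,p.round(4),T(p))
E
```

```text
inner edge [-42.5  46.1  25.3]
72 45 [0.4353 0.0966 0.045 ] [-54.5  46.1  25.1]
152 48 [0.4327 0.109  0.045 ] [-41.9  46.1  25.3]
75 360 [0.4866 0.1063 0.045 ] [-55.   46.2 -27. ]
155 360 [0.4837 0.1185 0.045 ] [-42.5  46.2 -26.6]
660 107 [0.4162 0.1947 0.045 ] [45.4 46.2 24.8]
722 118 [0.4139 0.2065 0.045 ] [57.4 46.2 24.8]
732 410 [0.4645 0.2169 0.045 ] [ 57.8  46.2 -26.8]
```

send_rows(increments="0 0 0 -0.12 0.01 -2 1.8;0 0 0 0 0 -1 1.8;0 0 0 0 0 -0.6 1.8;0 0 0 0 0 -0.3 1.8;0 0 0 0 0 -0.2 1.8")

```text
time: 23.7
position: [0.4483, 0.1551, 0.0497]
tool_rot: [-1.111, -1.352, 1.352]
ft_force: [0.4, 0.5, -0.9]
gripper_width: 0.0241
```

send_rows(increments="0 0 0 0 0 -0.1 1.8;0 0 0 0 0 -0.1 1.8;0 0 0 0 0 -0.1 1.8;0 0 0 0 0 0 1.8;0 0 0 0 0 0 1.8")

```text
time: 24.2
position: [0.4481, 0.155, 0.0469]
tool_rot: [-1.111, -1.352, 1.351]
ft_force: [0.2, -0.2, -0.6]
gripper_width: 0.0238
```

send_rows(increments="0 0 0 0 0 -0.1 1.8;0 0 0 0 0 -0.1 1.8;0 0 0 0 0 -0.1 1.8;0 0 0 0 0 0 1.8;0 0 0 0 0 0 1.8")

```text
time: 24.7
position: [0.448, 0.155, 0.0438]
tool_rot: [-1.111, -1.351, 1.352]
ft_force: [0.2, 0.7, -1.4]
gripper_width: 0.0242
```

send_rows(increments="0 0 0 0 0 -0.05 1.8;0 0 0 0 0 -0.05 1.8;0 0 0 0 0 0 1.8;0 0 0 0 0 0 1.8;0 0 0 0 0 0 1.8")

```text
time: 25.2
position: [0.4482, 0.155, 0.0429]
tool_rot: [-1.111, -1.352, 1.351]
ft_force: [-0.1, 1.4, -0.9]
gripper_width: 0.0236
```

send_rows(increments="0 0 0 0 0 -0.05 1.8;0 0 0 0 0 -0.05 1.8;0 0 0 0 0 0 1.8;0 0 0 0 0 0 1.8;0 0 0 0 0 0 1.8")

```text
time: 25.7
position: [0.4484, 0.1551, 0.0425]
tool_rot: [-1.111, -1.352, 1.35]
ft_force: [-1.5, -0.6, 5.0]
gripper_width: 0.0237
```

send_rows(increments="0 0 0 0 0 -0.05 1.8;0 0 0 0 0 -0.05 1.8;0 0 0 0 0 0 1.8;0 0 0 0 0 0 1.8;0 0 0 0 0 0 1.8")

```text
time: 26.2
position: [0.4485, 0.1552, 0.0422]
tool_rot: [-1.111, -1.352, 1.35]
ft_force: [-2.9, -0.7, 11.9]
gripper_width: 0.0241
```

```bash
python3 - <<'E'
from h import *
s=arm.observe();M=R.from_rotvec(s['tool_rot']).as_matrix();print(s['ft_force'],s['moment'],(M.T@s['ft_force']).round(2),(M.T@s['moment']).round(3),(M.T@np.cross([0,0,.2],s['ft_force'])).round(3))
E
```

```text
[-2.92318041 -0.720198   11.92277657] [-0.13843726  0.81638588 -0.2547438 ] [ -0.14 -11.93   2.99] [ 0.828  0.255 -0.022] [-0.601 -0.    -0.028]
```

send_rows(increments="0 0 0 -0.04 -0.01 0 1.8;0 0 0 0 0 0.04 1.8;0 0 0 0 0 0 1.8;0 0 0 0 0 0 1.8;0 0 0 0 0 0 1.8")

```text
time: 26.7
position: [0.4485, 0.1552, 0.0423]
tool_rot: [-1.112, -1.353, 1.35]
ft_force: [-0.9, -0.9, 7.7]
gripper_width: 0.0239
```

send_rows(increments="0 0 0 0 0 0 2.6;0 0 0 0 0 0 3.2;0 0 0 0 0 0 4.2;0 0 0 0 0 0 4.5;0 0 0 0 0 0 4.5")

```text
time: 27.2
position: [0.4475, 0.1547, 0.041]
tool_rot: [-1.11, -1.351, 1.352]
ft_force: [0.3, -0.4, -0.2]
gripper_width: 0.0452
```

send_rows(increments="0 0 0 0 0 1 4.5;0 0 0 0 0 2 4.5;0 0 0 0 0 4 4.5;0 0 0 0 0 4 4.5;0 0 0 0 0 4 4.5")

```text
time: 27.7
position: [0.4474, 0.1546, 0.1935]
tool_rot: [-1.111, -1.352, 1.351]
ft_force: [1.0, 0.3, -0.3]
gripper_width: 0.0449
```

send_rows(increments="0 0 0 0 -4.5 0 4.5;0 0 0 0 -4.5 0 4.5;0 0 0 0 -4.5 0 4.5;0 0 0 0 -4.5 0 4.5;0 0 0 0 -2 0 4.5")

```text
time: 28.2
position: [0.4468, -0.0478, 0.192]
tool_rot: [-1.112, -1.35, 1.349]
ft_force: [0.4, 0.2, 0.1]
gripper_width: 0.0453
```

```bash
python3 - <<'E'
from h import *
s,c=snap('wrist','w12.png');save(c,'w12.pkl',s)
t,ct=snap('top','t12.png');save(ct,'t12.pkl',t)
d,cd=snap('side','s12.png');save(cd,'s12.pkl',d)
print(s['time'],s['position'])
a=cv2.resize(ct['image'][120:245,135:265,::-1],(416,400),interpolation=cv2.INTER_CUBIC)
b=cv2.resize(cd['image'][190:310,145:300,::-1],(384,297),interpolation=cv2.INTER_CUBIC)
b=np.vstack([b,np.zeros((103,384,3),np.uint8)])
w=cv2.resize(c['image'][:,:,::-1],(260,195))
cv2.imwrite('pics/f.png',np.vstack([np.hstack([a,b]),np.hstack([w,np.zeros((195,540,3),np.uint8)])]))
E
```

```text
28.2 [ 0.44681321 -0.04778281  0.19198112]
```

```bash
python3 - <<'E'
from h import *
import pickle
seat={'p4':(.5961,.0923),'p2':(.5730,.2101)};a=np.radians(11.15);X=np.array([np.cos(a),np.sin(a)]);Y=np.array([-np.sin(a),np.cos(a)])
s,c=pickle.load(open('t12.pkl','rb'));im=c['image'].astype(int)
M=np.zeros(im.shape[:2],bool);M[120:245,135:265]=1
sat=im.max(2)-im.min(2);m=(M&(sat<45)&(im.max(2)>95)).astype(np.uint8)
n,l,st,ce=cv2.connectedComponentsWithStats(m)
for i in range(1,n):
    if st[i,4]>60:
        r=cv2.minAreaRect(np.argwhere(l==i)[:,::-1].astype(np.float32));p=ray(c,*r[0],.05)
        print('grey',st[i,4],r,p.round(4))
# bristles: pale yellow
y=(M&(im[:,:,0]>190)&(im[:,:,1]>185)&(im[:,:,2]>110)&(im[:,:,2]<215)&(np.indices(m.shape)[0]<160)).astype(np.uint8)
n,l,st,ce=cv2.connectedComponentsWithStats(y)
for i in range(1,n):
    if st[i,4]>15:
        p=ray(c,*ce[i],.045)[:2];q=p-np.array(seat['p4']);print('bristle',st[i,4],p.round(4),'rel p4 rack x,y mm',(X@q*1e3).round(1),(Y@q*1e3).round(1))
E
```

```text
grey 9841 ((199.5, 182.0), (124.0, 129.0), 90.0) [0.5463 0.1764 0.05  ]
bristle 155 [0.6842 0.1115] rel p4 rack x,y mm 90.2 1.8
bristle 152 [0.6677 0.17  ] rel p4 rack x,y mm 85.3 62.4
bristle 160 [0.6605 0.23  ] rel p4 rack x,y mm 89.8 122.6
bristle 158 [0.6557 0.2902] rel p4 rack x,y mm 96.7 182.7
bristle 19 [0.6346 0.1295] rel p4 rack x,y mm 45.0 29.1
bristle 33 [0.6145 0.0702] rel p4 rack x,y mm 13.8 -25.2
```

```bash
python3 - <<'E'
from h import *
import pickle
a=np.radians(11.15);X=np.array([np.cos(a),np.sin(a)]);Y=np.array([-np.sin(a),np.cos(a)])
C=np.array([.4482,.1551])
for n,box in(('top',(185,250,160,260)),('side',(215,310,235,300))):
    c0=pickle.load(open(n+'0.pkl','rb'))[1];c=pickle.load(open(n[0]+'12.pkl','rb'))[1]
    im=c['image'].astype(int);sat=(im[:,:,0]-im[:,:,2])
    b=np.zeros(im.shape[:2],bool);b[box[0]:box[1],box[2]:box[3]]=1
    m=(b&(sat<35)&(im.max(2)>100)&(np.abs(im-c0['image'].astype(int)).max(2)>25)).astype(np.uint8)
    k,l,st,ce=cv2.connectedComponentsWithStats(m);i=1+st[1:,4].argmax()
    r=cv2.minAreaRect(np.argwhere(l==i)[:,::-1].astype(np.float32));B=cv2.boxPoints(r)
    p=ray(c,*r[0],.047)[:2];print(n,st[i],r,p.round(4),'rel cradle',(X@(p-C)*1e3).round(1),(Y@(p-C)*1e3).round(1))
    if n=='top':
        e=[ray(c,*q,.047)[:2]-C for q in B];print([(round(X@q*1e3,1),round(Y@q*1e3,1)) for q in e])
    # expected roller centre pixel
    M=c['camera_from_world'];K=c['camera_matrix'];q=M@np.array([*C,.045,1]);print('expect px',K[0,0]*q[0]/-q[2]+K[0,2],K[1,1]*-q[1]/-q[2]+K[1,2])
# bystanders moved?
c0=pickle.load(open('top0.pkl','rb'))[1]['image'].astype(int);c1=pickle.load(open('t12.pkl','rb'))[1]['image'].astype(int)
for nm,(u,v) in dict(mini=(475,190),b1=(521,198),b2=(572,187),b3=(188,341)).items():
    u,v=int(u*.64),int(v*.64);print(nm,np.abs(c0-c1)[v-8:v+8,u-8:u+8].mean().round(1))
E
```

```text
top [ 166  202   94   48 3199] ((212.5, 225.5), (47.0, 93.0), 90.0) [0.421  0.1423] rel cradle -29.1 -7.3
[(np.float64(66.0), np.float64(108.3)), (np.float64(6.7), np.float64(-151.5)), (np.float64(-123.4), np.float64(-121.8)), (np.float64(-64.8), np.float64(136.3))]
expect px 207.90295040408688 216.08633632310378
side [262 223  14  43 226] ((268.9599914550781, 243.72000122070312), (8.049845695495605, 42.574737548828125), 10.30484676361084) [0.4502 0.1499] rel cradle 0.9 -5.5
expect px 269.0196595299279 245.91482884603315
mini 5.3
b1 5.9
b2 5.8
b3 5.7
```

```bash
python3 - <<'E'
from h import *
import pickle
a=np.radians(11.15);Y=np.array([-np.sin(a),np.cos(a),0]);C=np.array([.4482,.1551,.045])
c=pickle.load(open('s12.pkl','rb'))[1];M=c['camera_from_world'];K=c['camera_matrix']
for t in(-.075,.075):
    q=M@np.r_[C+t*Y,1];print(K[0,0]*q[0]/-q[2]+K[0,2],K[1,1]*-q[1]/-q[2]+K[1,2])
print(cv2.boxPoints(((268.96,243.72),(8.05,42.57),10.305)))
im=c['image'].astype(int)
for v in range(214,280,3): print(v,' '.join('%d'%((im[v,u,0]-im[v,u,2])) for u in range(252,288,2)))
E
```

```text
272.7526363790882 225.5058644736994
264.7658839433 269.17110872757524
[[261.19226 263.94162]
 [268.80756 222.0583 ]
 [276.72772 223.49838]
 [269.11243 265.3817 ]]
214 64 68 65 64 53 42 42 45 43 41 39 40 39 41 37 39 39 42
217 69 65 65 59 46 43 43 44 42 43 41 43 38 42 42 34 36 36
220 102 106 106 108 93 79 79 72 64 51 44 48 49 40 41 33 34 36
223 99 98 108 120 104 99 100 99 66 36 34 33 61 89 95 97 88 66
226 98 99 110 110 100 97 101 93 41 28 30 27 35 88 101 98 96 62
229 101 100 102 111 100 99 99 78 34 33 29 25 38 94 104 98 95 50
232 95 96 113 107 98 100 92 58 27 31 30 32 46 91 101 99 87 45
235 95 100 121 102 100 88 80 40 32 33 31 31 61 87 89 98 74 42
238 100 100 120 101 103 91 72 35 32 31 30 35 68 83 86 96 70 43
241 95 101 118 101 101 84 53 33 31 33 35 40 82 89 79 87 55 44
244 94 107 114 99 101 99 49 38 34 38 31 50 76 81 81 82 49 45
247 100 113 107 102 107 91 40 35 35 32 35 60 84 96 100 82 46 45
250 102 115 103 102 103 71 37 33 30 35 36 72 86 103 100 77 39 47
253 97 97 113 122 110 55 36 32 31 35 38 74 88 95 100 69 51 56
256 94 99 97 100 103 52 35 29 30 35 59 107 121 117 120 66 47 61
259 96 95 98 107 103 37 29 30 35 36 96 112 96 96 103 78 65 62
262 93 107 120 120 73 40 31 28 36 38 107 110 105 99 112 67 65 65
265 95 113 104 80 48 36 41 35 35 45 90 100 120 103 109 63 67 64
268 96 118 96 85 46 38 43 42 39 64 98 86 118 109 96 63 64 66
271 99 108 119 104 74 47 43 42 49 79 93 90 110 111 78 65 64 62
274 93 94 94 114 101 91 85 84 98 117 115 113 117 118 70 64 63 62
277 97 92 98 106 117 120 109 96 111 118 107 98 92 113 70 68 63 65
```

```bash
python3 -c "
from h import *
print(arm.observe()['dq'].round(3)); print(arm.hand_in())"
```

```text
[ 0.039  0.004  0.003 -0.002  0.006 -0.006]
the job is handed in; nothing more can be done
None
```

Both loose brushes are in the two empty places, bristles the same way as the others, and the roller is in the cradle. I handed in at about 28 s of the 72 s.

**Brushes:** I pressed each one until it stopped on its saddles, at about 13 N, with the tool within 0.2 mm of the same height both times. The second brush sat about 2.5 mm off along the grip, so I corrected for that before pressing. In the last top view both loose brushes sit at the same position along the rack to within about 0.5 mm. The two that were already there lie about 5 to 7 mm off centre. Brush 4's offset already showed in a picture taken before I pressed anything in, and I did not touch either one.

**Roller:** I lowered it until it touched at the expected height and pressed to about 12 N. The moment was balanced between the two notches. I eased off to about 8 N and then opened the fingers. The side view puts it where it should be, to within about 1 pixel.

**Bystanders:** The image areas around the miniature and the three bottles are essentially unchanged from the start.

**Checks that failed:**
- The automatic roller check in the top view failed because it picked up the arm's shadow.
- The last picture could not be viewed because the 12-picture limit was reached, so the final roller check is from the side image's pixel values only.

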